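# Tighten the gear housing cover crisscross

## Task

Close the gear housing on the bench: tighten the four lever nuts of its cover clockwise in two rounds, each time going to the diagonally opposite nut next. In the first round give each nut about an eighth of a turn, in the second turn each until it is firm but not overtightened, so that the cover goes down level and finally lies flat on the rim with all four nuts firm. Leave the tape measure, sanding block and screwdriver where they are.

Things in the scene. Friction and masses are not known exactly. Their poses are not given: they have to be found in the camera images.
- housing: Square cast-aluminium gear housing, 134 mm wide, fixed on the bench; origin at the centre of its underside, z up. The top of its steel rim, the cover's seat, is 35 to 37 mm above the origin, unknown within that. Four fixed studs at x, y = +-38 mm carry lever nuts a, b, c, d in order round the cover: a and c are diagonal opposites, b and d too. A pipe stub points along +x.
- cover: Loose steel cover, 124 x 124 x 8 mm, 0.4 kg, a raised cross on it (up to 12 mm above its underside); origin at the centre of its underside. Springy rubber corner pads (1.5 N each to start, then 0.6 N/mm) hold it 3 to 5 mm above the rim: origin 40 mm over the housing's, 35 to 37 mm when seated. The nuts press down on it beside the studs.
- lever_a: Dark steel lever nut on the stud at x, y = -38, 38 mm of the housing. Origin on the stud's axis at its underside, z up. Foot disc 26 mm wide, 3 mm high; hub 18 mm wide, 24 mm high; one lever along its +x, 10 mm thick (its y), from 11 to 23 mm above the origin, to a 14 mm wide knob ending 53 mm from the axis. Starts 0.3 to 0.7 mm clear of the cover.
- nut_a (a joint): Angle lever_a has been turned, rad, 0 at the start, growing clockwise from above. It goes down 3 mm/rad and stays where left. Running free it takes 0.08 Nm, against the pads up to 0.15; with the cover on the rim (at 1.1 to 1.9 rad) it climbs steeply within 0.1 rad. Firm is 0.25 to 0.38 Nm, over 0.43 is overtight. The first nut slackens somewhat as its opposite goes down.
- lever_b: Dark steel lever nut on the stud at x, y = 38, 38 mm of the housing. Origin on the stud's axis at its underside, z up. Foot disc 26 mm wide, 3 mm high; hub 18 mm wide, 24 mm high; one lever along its +x, 10 mm thick (its y), from 11 to 23 mm above the origin, to a 14 mm wide knob ending 53 mm from the axis. Starts 0.3 to 0.7 mm clear of the cover.
- nut_b (a joint): Angle lever_b has been turned, rad, 0 at the start, growing clockwise from above. It goes down 3 mm/rad and stays where left. Running free it takes 0.08 Nm, against the pads up to 0.15; with the cover on the rim (at 1.1 to 1.9 rad) it climbs steeply within 0.1 rad. Firm is 0.25 to 0.38 Nm, over 0.43 is overtight. The first nut slackens somewhat as its opposite goes down.
- lever_c: Dark steel lever nut on the stud at x, y = 38, -38 mm of the housing. Origin on the stud's axis at its underside, z up. Foot disc 26 mm wide, 3 mm high; hub 18 mm wide, 24 mm high; one lever along its +x, 10 mm thick (its y), from 11 to 23 mm above the origin, to a 14 mm wide knob ending 53 mm from the axis. Starts 0.3 to 0.7 mm clear of the cover.
- nut_c (a joint): Angle lever_c has been turned, rad, 0 at the start, growing clockwise from above. It goes down 3 mm/rad and stays where left. Running free it takes 0.08 Nm, against the pads up to 0.15; with the cover on the rim (at 1.1 to 1.9 rad) it climbs steeply within 0.1 rad. Firm is 0.25 to 0.38 Nm, over 0.43 is overtight. The first nut slackens somewhat as its opposite goes down.
- lever_d: Dark steel lever nut on the stud at x, y = -38, -38 mm of the housing. Origin on the stud's axis at its underside, z up. Foot disc 26 mm wide, 3 mm high; hub 18 mm wide, 24 mm high; one lever along its +x, 10 mm thick (its y), from 11 to 23 mm above the origin, to a 14 mm wide knob ending 53 mm from the axis. Starts 0.3 to 0.7 mm clear of the cover.
- nut_d (a joint): Angle lever_d has been turned, rad, 0 at the start, growing clockwise from above. It goes down 3 mm/rad and stays where left. Running free it takes 0.08 Nm, against the pads up to 0.15; with the cover on the rim (at 1.1 to 1.9 rad) it climbs steeply within 0.1 rad. Firm is 0.25 to 0.38 Nm, over 0.43 is overtight. The first nut slackens somewhat as its opposite goes down.
- tape_measure: Tape measure standing on the bench, 37 x 88 x 64 mm; origin at the centre of its underside. A bystander, to be left alone.
- sanding_block: Cork sanding block lying on the bench, 63 x 110 x 35 mm; origin at the centre of its underside. A bystander, to be left alone.
- screwdriver_2: Screwdriver lying on the bench, 27 x 229 x 31 mm; origin at the centre of its underside. A bystander, to be left alone.

How it is judged (in metres and radians):
On the way, in this order (a step that is already met when the one before it is completed fails the run):
1. first round, first pair: two diagonally opposite nuts are turned about an eighth of a turn (0.5 to 1.2 rad) while the other two are not yet turned (under 0.25 rad) (((value of joint nut_a between 0.5 and 1.2 rad and value of joint nut_c between 0.5 and 1.2 rad and value of joint each of nut_b, nut_d below 0.25 rad) or (value of joint nut_b between 0.5 and 1.2 rad and value of joint nut_d between 0.5 and 1.2 rad and value of joint each of nut_a, nut_c below 0.25 rad))), for 0.1 s.
2. first round done: all four nuts are turned about an eighth of a turn (0.5 to 1.2 rad) (value of joint nut_a between 0.5 and 1.2 rad and value of joint nut_b between 0.5 and 1.2 rad and value of joint nut_c between 0.5 and 1.2 rad and value of joint nut_d between 0.5 and 1.2 rad), for 0.1 s.
3. second round, first pair: the cover is down and two diagonally opposite nuts are firm (each presses the cover with over 6 N) while the other two are not firm yet (((z of cover in the frame of housing below 0.0385 m and contact force between each of lever_a, lever_c and cover above 6 N and contact force between each of lever_b, lever_d and cover below 6 N) or (z of cover in the frame of housing below 0.0385 m and contact force between each of lever_b, lever_d and cover above 6 N and contact force between each of lever_a, lever_c and cover below 6 N))), for 0.1 s.
At the end, for the whole second after the job is handed in: The cover lies flat on the rim (underside under 38.3 mm above the housing's origin, parallel to it within 0.012 rad), at rest, and each of the four nuts presses on it with over 6 N (z of cover in the frame of housing below 0.0383 m and angle between the z axis of cover and the z axis of housing, either way round below 0.012 rad and linear speed of cover below 0.01 m/s and contact force between each of lever_a, lever_b, lever_c, lever_d and cover above 6 N); the robot touches nothing.
It fails at once if the cover is pulled askew: tilted over 0.038 rad (angle between cover's own z axis and vertical above 0.038 rad).
It fails at once if a nut is overtightened: it presses the cover with over 70 N (contact force between any of lever_a, lever_b, lever_c, lever_d and cover above 70 N).
It fails at once if a bystander is moved over 20 mm (distance of any of tape_measure, sanding_block, screwdriver_2 from where it was at the start of the episode above 0.02 m).
It also fails if it takes over 70 s, if anything falls off the work surface, if the arm or the gripper's body presses on something with over 40 N, if the wrist force passes 120 N, or if a joint passes its speed limit or range.

## Robot

A 6-joint arm with a two-finger parallel gripper is mounted at the origin on a cart in front of the work surface, level with it; the furniture and walls round the work are solid. World frame = base frame: x ahead of the robot, y to its left, z up, the work surface at z = 0. Lengths are in m, angles in degrees, forces in N, time in s.
With the tool pointing down it reaches from about 0.25 to 0.725 m from the base axis. Payload 9.7 kg.
Tool frame: the origin (TCP) lies on the centre line of the jaws, within the pads' length; the fingertips stand 14 mm ahead of it and the grasp point (between the pads) lies 5 mm behind it; z points along the fingers, y is the line along which they close (so a half turn about z gives the same grasp; the last joint's range is limited). The gripper opens to 85 mm and grips with 20 to 120 N. Pads are 22 mm wide; open, the fingers measure 114 mm over their backs; the gripper's body (76 mm by 85 mm) begins 54 mm behind the grasp point. The pads swing forward as they close: fully open they stand 13 mm farther back than shut.
Start: joints at [73.224, 4.979, 10.078, 95.1, 0, 90], TCP at [0.159, 0.527, 0.245] pointing down, gripper open.
Joint ranges: [-179.16, 179.16], [-48.56, 103.87], [-65.8, 70.77], [-126.05, 130.52], [-82.76, 87.17], [-180, 180]. Speed limits (degrees/s): [127.2, 127.2, 147.25, 180, 180, 180].

## Interface

Orientations are given as [roll, pitch, yaw] about the fixed x, y, z axes, in that order (R = Rz(yaw) Ry(pitch) Rx(roll)).
In Python, from workcell import bot, camera, get_calibration, ticket gives the robot as it stands. The module is installed in compiled form; this text tells all that it offers.
- The arm moves only by the tool send_rows, never from a script. Its arguments are lists of equal length, an entry for each row: "linear": the shift along the tool's x, y, z in m, a list of three; "twist": the turn, a rotation vector about the tool's x, y, z in units of 10 degrees (1.0 is 10 degrees), a list of three; "gripper": the opening in per cent of the stroke, from 0 (shut) to 100 (fully open). In form: {"linear": [[x, y, z], ...], "twist": [[wx, wy, wz], ...], "gripper": [gripper, ...]}. A call has 1 to 8 rows; each row shifts and turns the commanded pose from where the row before left it, along the tool's axes as they then stand; what a row does not reach is not made up. A row lasts 1/8 s, in which the tool goes at most 62.5 mm and 10.7 degrees, less where a joint would pass 70% of its speed; a pose out of reach is approached as far as the arm can. A call with a gripper value outside its range is refused whole. The fingers move at their own pace and stop on an object; "grip_force" is the grip in N (left out, the last holds). Time passes only in rows, so rows that do not move let the fingers close. It gives the time, the measured TCP pose, the force, the opening and the grip force at its end, in the units of the state.
- bot.get_obs(): the state, without advancing time (a new reading comes with each control period).
- camera(name): name is "side" or "top"; returns the picture (420x560x3 uint8, red, green, blue); there is no depth.
- get_calibration(name): a dict with "fx", "fy", "cx", "cy" (pixels), "origin" and "orientation" of the camera in the world. Camera axes: x right, y down, z forward; pixel columns grow to the right and rows downward; lengths in m; the calibration is good to about 2 mm. A picture is of the moment at which its call begins. get_calibration takes no time and is no camera call.
- ticket.job_done(): hands the job in; it is judged then, once.
The state is a dict: "time": time; "q": joint angles; "qd": joint speeds; "joint_efforts": joint torques, N m; "ee_pos": TCP position; "tcp_rot": TCP orientation; "wrist_force": force on the tool from outside, world axes, zero at the start; "torque": the same for the moment, N m; "opening": finger opening in m; "grasp_force": force on a finger pad.
Only numpy, scipy, OpenCV 4.12 (cv2) and the standard library are available. Lean on these libraries where they do the work, as an engineer would, in place of code of your own. Each camera call takes 0.05 s, during which the arm holds its last target. There are 200 camera calls.

## Working session

There is one attempt and no reset: what is moved stays moved. The work goes in short steps, Python scripts to look and compute and a tool call to move; the robot and the scene stay as the last step left them, time stands still between calls to the robot, and variables do not carry over. Pictures are saved under pics/ and viewed, at most 10 in all, crops included, and the job is handed in when it is done.

Besides the shell and the picture viewer there is one more tool, called as name(argument=value, ...) on one line, values as JSON. send_rows: Moves the arm, as the interface text tells. Its arguments: {"type":"object","properties":{"linear":{"type":"array"},"twist":{"type":"array"},"gripper":{"type":"array"},"grip_force":{"type":"number"}},"required":["linear","twist","gripper"]}

```bash
mkdir -p pics; python3 - <<'E'
from workcell import bot,camera,get_calibration
import cv2
o=bot.get_obs();print(o)
for n in("top","side"):
    c=get_calibration(n);print(n,c)
    cv2.imwrite(f"pics/{n}0.png",camera(n)[:,:,::-1])
E
```

```text
{'time': 0.0, 'q': array([7.32244565e+01, 5.01111173e+00, 1.00346536e+01, 9.51002446e+01,
       1.46591788e-03, 9.00011528e+01]), 'qd': array([ 0.00750209, -0.08737698, -0.03652881,  0.000493  , -0.11525476,
       -0.06323756]), 'joint_efforts': array([-1.88672916e-04, -5.20387173e+01,  4.64806223e+01,  1.61794585e-02,
        2.13810904e-04,  6.03206018e-07]), 'ee_pos': array([0.15867415, 0.52639007, 0.24458474]), 'tcp_rot': array([-1.79923297e+02, -1.46437332e-03,  1.63223302e+02]), 'wrist_force': array([ 0.49713614,  0.67486404, -0.04386929]), 'torque': array([-0.02601237, -0.01980368, -0.03229377]), 'grasp_force': 0.0, 'opening': 0.0851740120600293}
top {'fx': 475.7081282013191, 'fy': 475.7081282013191, 'cx': 279.24658629343884, 'cy': 210.20960493094617, 'origin': array([0.36466116, 0.16838322, 0.98849846]), 'orientation': array([-171.77977101,    0.42580432,  -91.67789979])}
side {'fx': 481.7613043290486, 'fy': 481.7613043290486, 'cx': 285.6321934087676, 'cy': 214.5740124212591, 'origin': array([ 0.54825187, -0.76753814,  0.74295296]), 'orientation': array([-1.25877178e+02,  4.72586324e-02,  4.03834170e+00])}
```

View pics/top0.png

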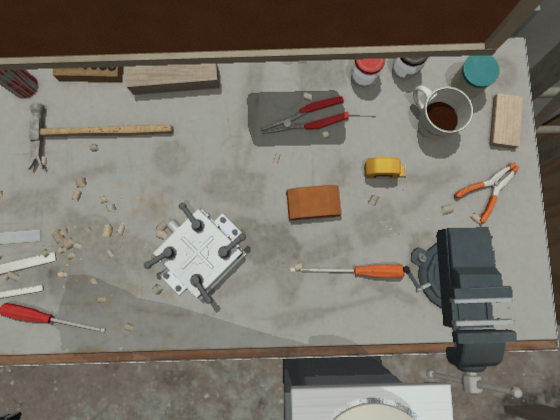

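View pics/side0.png

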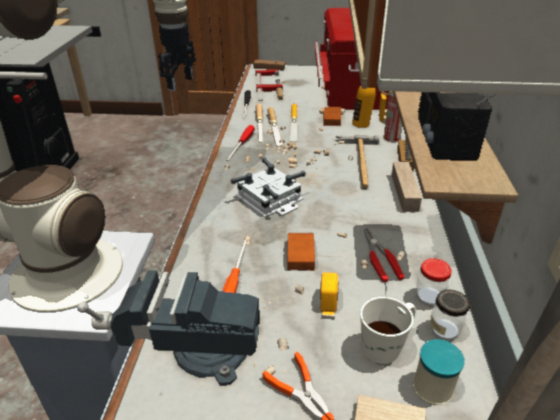

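```bash
python3 - <<'E'
import cv2
a=cv2.imread("pics/top0.png")[190:315,130:265];cv2.imwrite("pics/tc.png",cv2.resize(a,None,fx=4.5,fy=4.5,interpolation=cv2.INTER_CUBIC))
b=cv2.imread("pics/side0.png")[145:225,220:315];cv2.imwrite("pics/sc.png",cv2.resize(b,None,fx=7,fy=7,interpolation=cv2.INTER_CUBIC))
E
```

```text
(no output)
```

View pics/tc.png

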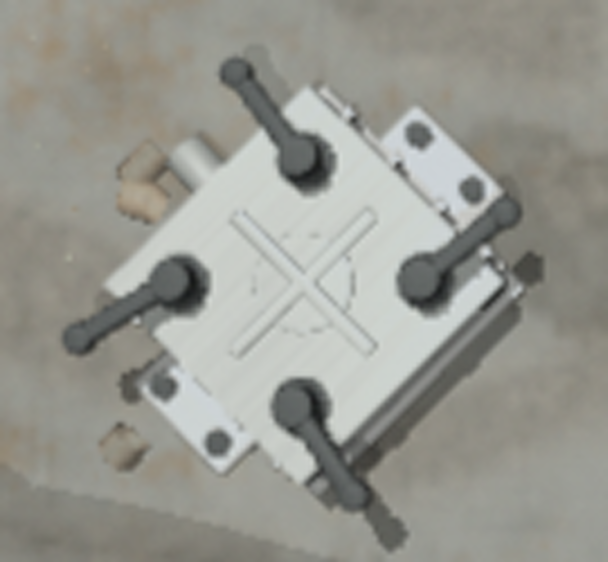

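View pics/sc.png

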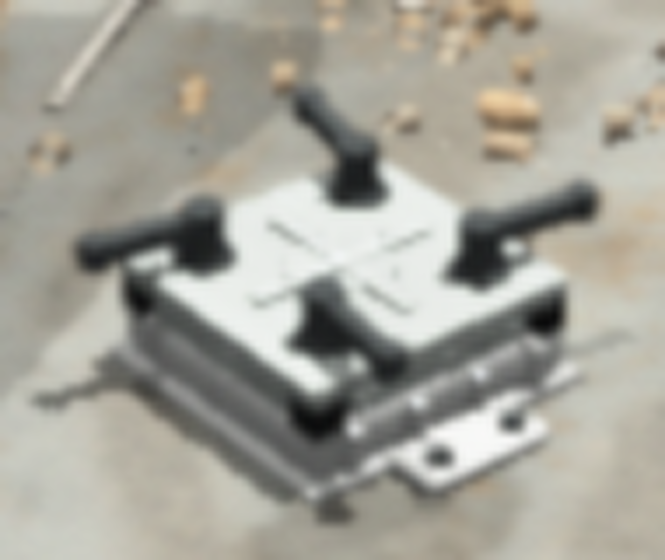

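```bash
cat > h.py <<'E'
import numpy as np
from workcell import bot,camera,get_calibration
from scipy.spatial.transform import Rotation as Ro
def ray(n,uv):
    c=get_calibration(n);R=Ro.from_euler('xyz',c['orientation'],degrees=True)
    return np.array(c['origin']),R.apply([(uv[0]-c['cx'])/c['fx'],(uv[1]-c['cy'])/c['fy'],1])
def onz(n,uv,z):
    o,d=ray(n,uv);return o+d*(z-o[2])/d[2]
def tri(u1,u2):
    o1,d1=ray("top",u1);o2,d2=ray("side",u2)
    s=np.linalg.lstsq(np.c_[d1,-d2],o2-o1,rcond=None)[0]
    p,q=o1+s[0]*d1,o2+s[1]*d2
    return (p+q)/2,np.linalg.norm(p-q)
E
python3 - <<'E'
from h import *
T=lambda p:(p[0]/4.5+130-.4,p[1]/4.5+190-.4)
S=lambda p:(p[0]/7+220-.43,p[1]/7+145-.43)
hub=dict(a=(295,403),b=(174,279),c=(298,154),d=(421,279));kn=dict(a=(354,493),b=(80,340),c=(237,71),d=(509,211))
sh=dict(a=(203,212),b=(358,147),c=(483,225),d=(322,290))
P={}
for k in hub:
    P[k]=onz("top",T(hub[k]),.0725)[:2];K=onz("top",T(kn[k]),.069)[:2]
    Q=onz("side",S(sh[k]),.0725)[:2]
    v=K-P[k];print(k,P[k].round(4),Q.round(4),tri(T(hub[k]),S(sh[k])),"lever",np.hypot(*v).round(4),np.degrees(np.arctan2(v[1],v[0])).round(1))
C=sum(P.values())/4;print("C",C)
for k,f in dict(a=(-38,38),b=(38,38),c=(38,-38),d=(-38,-38)).items():
    v=P[k]-C;print(k,np.hypot(*v),np.degrees(np.arctan2(v[1],v[0])-np.arctan2(f[1],f[0]))%360)
E
```

```text
a [0.3691 0.3356] [0.3705 0.3314] (array([0.36944503, 0.33619158, 0.06954676]), np.float64(0.0005989247771247025)) lever 0.0454 -147.8
b [0.4232 0.3872] [0.425  0.3847] (array([0.42398251, 0.38777875, 0.07058797]), np.float64(0.0014191403078744778)) lever 0.0478 121.0
c [0.4754 0.3339] [0.4781 0.3293] (array([0.47678542, 0.33468951, 0.06898269]), np.float64(0.001979810810730814)) lever 0.0463 35.7
d [0.42   0.2815] [0.4218 0.2793] (array([0.42078538, 0.28182546, 0.07077043]), np.float64(0.0013416100409594748)) lever 0.0473 -53.2
C [0.42192244 0.33453831]
a 0.052796716613918784 43.85225621377389
b 0.052664457543791 43.653919702091116
c 0.053456702704195815 44.292298084203715
d 0.05308135316372886 42.944755519650116
```

send_rows(linear=[[-0.0325, -0.022, 0], [-0.0325, -0.022, 0], [-0.0325, -0.022, 0], [-0.0325, -0.022, 0], [-0.0325, -0.022, 0], [-0.0325, -0.022, 0], [-0.0325, -0.022, 0], [0, 0, 0.03]], twist=[[0, 0, 0], [0, 0, 0], [0, 0, 0], [0, 0, 0], [0, 0, 0], [0, 0, 0], [0, 0, 0], [0, 0, 0]], gripper=[33, 33, 33, 33, 33, 33, 33, 33])

```text
time: 1.1
ee_pos: [0.334, 0.3124, 0.2165]
tcp_rot: [179.8, 0.1, 163.0]
wrist_force: [-0.1, 0.7, -0.8]
opening: 0.0281
grasp_force: 0.0
```

send_rows(linear=[[0, 0, 0.023], [0, 0, 0.023], [0, 0, 0.023], [0, 0, 0.023], [0, 0, 0.023], [0, 0, 0]], twist=[[0, 0, -0.98], [0, 0, -0.98], [0, 0, -0.98], [0, 0, -0.98], [0, 0, -0.98], [0, 0, 0]], gripper=[33, 33, 33, 33, 33, 33])

```text
time: 1.85
ee_pos: [0.3312, 0.3127, 0.0986]
tcp_rot: [-180.0, -0.2, -147.8]
wrist_force: [-0.1, 0.5, 0.0]
opening: 0.0283
grasp_force: 0.0
```

```bash
cat >> h.py <<'E'
import sys,cv2
C=np.array([.422,.3345]);YAW=43.7
def nut(k): 
    a=np.radians(YAW+dict(a=135,b=45,c=-45,d=-135)[k]);return C+.05374*np.array([np.cos(a),np.sin(a)])
def st():
    o=bot.get_obs();return o['ee_pos'],o['tcp_rot'],o
def goto(k,lev,inward,z,R=.042):
    "lin in present tool axes to reach nut k, lever heading lev deg; twist units"
    p,r,o=st();l=np.radians(lev);t=np.r_[nut(k)+R*np.array([np.cos(l),np.sin(l)]),z]
    d=Ro.from_euler('xyz',r,degrees=True).inv().apply(t-p)
    yaw=lev+(180 if inward else 0);dy=(yaw-r[2]+180)%360-180
    print(k,"target",t.round(4),"lin",d.round(4),"|",np.linalg.norm(d).round(3),"twistz",round(-dy/10,2))
def rel(k):
    p,r,o=st();v=p[:2]-nut(k);h=np.degrees(np.arctan2(v[1],v[0]))
    F=o['wrist_force'];t=np.array([v[1],-v[0]])/np.hypot(*v)
    print(k,"t",round(o['time'],2),"R",np.hypot(*v).round(4),"head",h.round(2),"yaw",r[2].round(2),"z",p[2].round(4),"F",F.round(2),"Ft(cw)",(F[:2]@t).round(2),"T",o['torque'].round(3),"open",round(o['opening'],4))
E
python3 - <<'E'
from h import *
p,r,o=st();print(p,r,o['q'],o['wrist_force'],o['torque'],o['opening'])
goto('a',-148,False,.068);rel('a')
cv2.imwrite("pics/t1.png",cv2.resize(camera("top")[190:340,130:280,::-1],None,fx=4,fy=4,interpolation=cv2.INTER_CUBIC))
E
```

```text
[0.33124647 0.31265286 0.09863813] [-179.96287039   -0.1902674  -147.8452749 ] [ 4.33456540e+01 -8.13582314e+00 -1.89561552e+01  7.93735237e+01
  5.03218795e-04  1.11908664e+01] [-0.1000172   0.46316046  0.01067104] [-0.02954215 -0.0031399   0.03110515] 0.028280303439749698
a target [0.3327 0.3135 0.068 ] lin [-0.0017 -0.      0.0306] | 0.031 twistz 0.02
a t 1.85 R 0.0436 head -148.08 yaw -147.85 z 0.0986 F [-0.1   0.46  0.01] Ft(cw) 0.45 T [-0.03  -0.003  0.031] open 0.0283
```

View pics/t1.png

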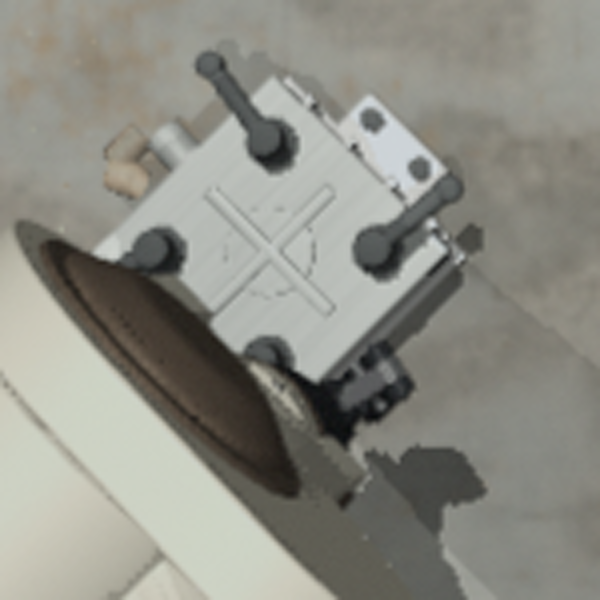

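send_rows(linear=[[-0.0017, 0, 0.008], [0, 0, 0.008], [0, 0, 0.008], [0, 0, 0.006], [0, 0, 0]], twist=[[0, 0, 0], [0, 0, 0], [0, 0, 0], [0, 0, 0], [0, 0, 0]], gripper=[33, 33, 33, 33, 33])

```text
time: 2.52
ee_pos: [0.3333, 0.3142, 0.0697]
tcp_rot: [-180.0, -0.1, -147.8]
wrist_force: [0.8, 0.2, 0.7]
opening: 0.0286
grasp_force: 0.0
```

```bash
python3 -c "
from h import *
rel('a')"
```

```text
a t 2.52 R 0.0411 head -148.37 yaw -147.78 z 0.0697 F [0.81 0.24 0.69] Ft(cw) -0.22 T [0.005 0.016 0.013] open 0.0286
```

send_rows(linear=[[-0.00016, 0.00366, 0.0002], [-0.00016, 0.00366, 0.0002], [-0.00016, 0.00366, 0.0002], [-0.00016, 0.00366, 0.0002]], twist=[[0, 0, 0.5], [0, 0, 0.5], [0, 0, 0.5], [0, 0, 0.5]], gripper=[33, 33, 33, 33])

```text
time: 3.02
ee_pos: [0.3282, 0.3278, 0.0697]
tcp_rot: [-180.0, 0.0, -168.0]
wrist_force: [1.1, -1.7, -0.8]
opening: 0.0285
grasp_force: 0.9
```

```bash
python3 -c "
from h import *
rel('a')"
```

```text
a t 3.02 R 0.0409 head -168.82 yaw -167.96 z 0.0697 F [ 1.1  -1.69 -0.81] Ft(cw) -1.87 T [-0.412 -0.267  0.072] open 0.0285
```

send_rows(linear=[[-0.00016, 0.00366, 0.0003], [-0.00016, 0.00366, 0.0003], [-0.00016, 0.00366, 0.0003], [-0.00016, 0.00366, 0.0003], [-0.00016, 0.00366, 0.0003], [-0.00016, 0.00366, 0.0003], [-0.00016, 0.00366, 0.0003]], twist=[[0, 0, 0.5], [0, 0, 0.5], [0, 0, 0.5], [0, 0, 0.5], [0, 0, 0.5], [0, 0, 0.5], [0, 0, 0.5]], gripper=[33, 33, 33, 33, 33, 33, 33])

```text
time: 3.9
ee_pos: [0.3301, 0.3528, 0.0676]
tcp_rot: [-180.0, -0.0, 157.1]
wrist_force: [-2.4, -1.9, 2.0]
opening: 0.0282
grasp_force: 1.5
```

```bash
python3 -c "
from h import *
rel('a')"
```

```text
a t 3.9 R 0.0418 head 155.88 yaw 157.05 z 0.0676 F [-2.4  -1.87  1.96] Ft(cw) -2.69 T [-0.492  0.442  0.062] open 0.0282
```

send_rows(linear=[[0, -0.007, 0], [0, 0, -0.02], [0, 0, -0.02]], twist=[[0, 0, 0], [0, 0, 0], [0, 0, 0]], gripper=[33, 33, 33])

```text
time: 4.28
ee_pos: [0.3274, 0.3461, 0.108]
tcp_rot: [-180.0, 0.0, 157.4]
wrist_force: [0.3, 0.3, 0.0]
opening: 0.0284
grasp_force: 0.0
```

```bash
python3 -c "
from h import *
goto('c',35.7,True,.105)"
```

```text
c target [0.5098 0.3578 0.105 ] lin [-0.1638  0.0811  0.003 ] | 0.183 twistz -5.83
```

send_rows(linear=[[-0.041, 0.0203, 0], [-0.041, 0.0203, 0], [-0.041, 0.0203, 0], [-0.041, 0.0203, 0]], twist=[[0, 0, 0], [0, 0, 0], [0, 0, 0], [0, 0, 0]], gripper=[33, 33, 33, 33])

```text
time: 4.78
ee_pos: [0.5117, 0.3576, 0.1077]
tcp_rot: [180.0, 0.0, 157.4]
wrist_force: [-0.1, 0.2, 0.4]
opening: 0.028
grasp_force: 0.0
```

send_rows(linear=[[0, 0, 0], [0, 0, 0], [0, 0, 0], [0, 0, 0], [0, 0, 0], [0, 0, 0], [0, 0, 0]], twist=[[0, 0, -0.97], [0, 0, -0.97], [0, 0, -0.97], [0, 0, -0.97], [0, 0, -0.97], [0, 0, -0.97], [0, 0, 0]], gripper=[33, 33, 33, 33, 33, 33, 33])

```text
time: 5.65
ee_pos: [0.5102, 0.3576, 0.1076]
tcp_rot: [-180.0, 0.0, -144.6]
wrist_force: [0.1, 0.4, 1.0]
opening: 0.0281
grasp_force: 0.0
```

```bash
python3 - <<'E'
from h import *
goto('c',35.7,True,.069);rel('c')
cv2.imwrite("pics/s2.png",cv2.resize(camera("side")[110:235,210:335,::-1],None,fx=4.5,fy=4.5,interpolation=cv2.INTER_CUBIC))
E
```

```text
c target [0.5098 0.3578 0.069 ] lin [0.0002 0.0004 0.0386] | 0.039 twistz -0.03
c t 5.65 R 0.0422 head 35.22 yaw -144.55 z 0.1076 F [0.09 0.39 1.02] Ft(cw) -0.26 T [ 0.015 -0.021  0.038] open 0.0281
```

View pics/s2.png

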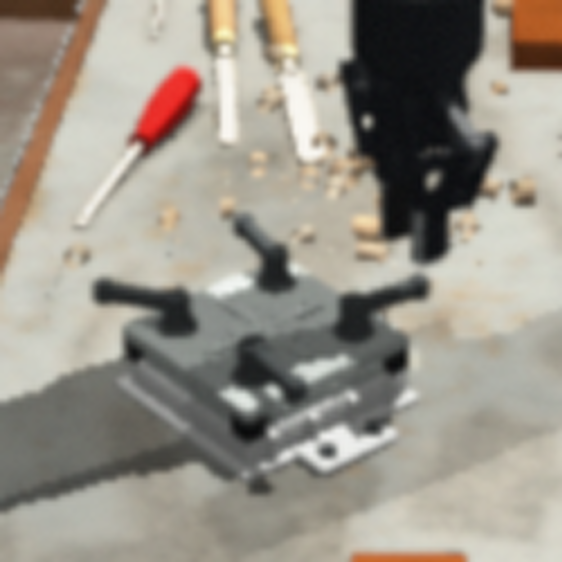

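send_rows(linear=[[0, 0, 0.01], [0, 0, 0.01], [0, 0, 0.01], [0, 0, 0.009], [0, 0, 0]], twist=[[0, 0, 0], [0, 0, 0], [0, 0, 0], [0, 0, 0], [0, 0, 0]], gripper=[33, 33, 33, 33, 33])

```text
time: 6.32
ee_pos: [0.5098, 0.3576, 0.0672]
tcp_rot: [180.0, -0.1, -144.6]
wrist_force: [0.3, 0.1, 0.6]
opening: 0.0283
grasp_force: 0.0
```

send_rows(linear=[[0.00016, -0.00366, 0], [0.00016, -0.00366, 0], [0.00016, -0.00366, 0.0001], [0.00016, -0.00366, 0.0002]], twist=[[0, 0, 0.5], [0, 0, 0.5], [0, 0, 0.5], [0, 0, 0.5]], gripper=[33, 33, 33, 33])

```text
time: 6.82
ee_pos: [0.5165, 0.345, 0.0683]
tcp_rot: [180.0, -0.0, -164.7]
wrist_force: [-1.3, 1.0, -0.9]
opening: 0.0283
grasp_force: 0.8
```

```bash
python3 -c "
from h import *
rel('c')"
```

```text
c t 6.83 R 0.0424 head 16.06 yaw -164.73 z 0.0683 F [-1.33  0.97 -0.92] Ft(cw) -1.3 T [ 0.212  0.286 -0.062] open 0.0283
```

Contact made; continue to about 56° of head rotation, then back off and go to b.

send_rows(linear=[[0.00016, -0.00366, 0.0003], [0.00016, -0.00366, 0.0003], [0.00016, -0.00366, 0.0003], [0.00016, -0.00366, 0.0003], [0.00016, -0.00366, 0.0003], [0.00016, -0.00366, 0.0003], [0.00016, -0.00366, 0.0003]], twist=[[0, 0, 0.5], [0, 0, 0.5], [0, 0, 0.5], [0, 0, 0.5], [0, 0, 0.5], [0, 0, 0.5], [0, 0, 0.5]], gripper=[33, 33, 33, 33, 33, 33, 33])

```text
time: 7.7
ee_pos: [0.5156, 0.32, 0.0664]
tcp_rot: [179.9, -0.0, 160.3]
wrist_force: [-1.0, 2.3, 1.5]
opening: 0.0285
grasp_force: 1.0
```

```bash
python3 -c "
from h import *
rel('c')"
```

```text
c t 7.7 R 0.0421 head -18.4 yaw 160.28 z 0.0664 F [-0.99  2.3   1.47] Ft(cw) -1.87 T [0.457 0.171 0.089] open 0.0285
```

send_rows(linear=[[0, 0.007, 0], [0, 0, -0.02], [0, 0, -0.02]], twist=[[0, 0, 0], [0, 0, 0], [0, 0, 0]], gripper=[33, 33, 33])

```text
time: 8.07
ee_pos: [0.5181, 0.3266, 0.1065]
tcp_rot: [-180.0, 0.0, 160.6]
wrist_force: [-0.2, 0.5, -0.0]
opening: 0.0281
grasp_force: 0.0
```

```bash
python3 -c "
from h import *
goto('b',121,True,.105)"
```

```text
b target [0.4016 0.4242 0.105 ] lin [0.1424 0.0533 0.0015] | 0.152 twistz -14.04
```

send_rows(linear=[[0.0475, 0.0178, 0], [0.0475, 0.0178, 0], [0.0475, 0.0178, 0], [0, 0, 0], [0, 0, 0], [0, 0, 0], [0, 0, 0], [0, 0, 0]], twist=[[0, 0, 0], [0, 0, 0], [0, 0, 0], [0, 0, -1], [0, 0, -1], [0, 0, -1], [0, 0, -1], [0, 0, -1]], gripper=[33, 33, 33, 33, 33, 33, 33, 33])

```text
time: 9.07
ee_pos: [0.4018, 0.4248, 0.1063]
tcp_rot: [180.0, 0.0, -149.1]
wrist_force: [0.2, -0.4, -0.5]
opening: 0.0284
grasp_force: 0.0
```

send_rows(linear=[[0, 0, 0], [0, 0, 0], [0, 0, 0], [0, 0, 0], [0, 0, 0]], twist=[[0, 0, -1], [0, 0, -1], [0, 0, -1], [0, 0, -1], [0, 0, -1]], gripper=[33, 33, 33, 33, 33])

```text
time: 9.7
ee_pos: [0.4018, 0.4248, 0.1062]
tcp_rot: [-180.0, 0.0, -99.1]
wrist_force: [-0.1, 0.5, -0.3]
opening: 0.0279
grasp_force: 0.0
```

send_rows(linear=[[0, 0, 0], [0, 0, 0], [0, 0, 0], [0, 0, 0], [0, 0, 0]], twist=[[0, 0, -1], [0, 0, -1], [0, 0, -1], [0, 0, -1], [0, 0, 0]], gripper=[33, 33, 33, 33, 33])

```text
time: 10.32
ee_pos: [0.4018, 0.4247, 0.1062]
tcp_rot: [-180.0, 0.0, -59.5]
wrist_force: [-0.1, 0.9, -0.0]
opening: 0.0284
grasp_force: 0.0
```

```bash
python3 -c "
from h import *
goto('b',121,True,.0685);rel('b')"
```

```text
b target [0.4016 0.4242 0.0685] lin [0.0003 0.0004 0.0377] | 0.038 twistz -0.05
b t 10.32 R 0.0423 head 120.48 yaw -59.54 z 0.1062 F [-0.07  0.92 -0.04] Ft(cw) 0.41 T [-0.041 -0.035  0.008] open 0.0284
```

send_rows(linear=[[0, 0, 0.01], [0, 0, 0.01], [0, 0, 0.01], [0, 0, 0.008], [0, 0, 0]], twist=[[0, 0, 0], [0, 0, 0], [0, 0, 0], [0, 0, 0], [0, 0, 0]], gripper=[33, 33, 33, 33, 33])

```text
time: 10.95
ee_pos: [0.4013, 0.4238, 0.0671]
tcp_rot: [179.9, -0.0, -59.6]
wrist_force: [-0.4, -0.6, 0.5]
opening: 0.0282
grasp_force: 0.0
```

send_rows(linear=[[0.00016, -0.00366, 0], [0.00016, -0.00366, 0], [0.00016, -0.00366, 0.0001], [0.00016, -0.00366, 0.0002]], twist=[[0, 0, 0.5], [0, 0, 0.5], [0, 0, 0.5], [0, 0, 0.5]], gripper=[33, 33, 33, 33])

```text
time: 11.45
ee_pos: [0.4151, 0.4295, 0.068]
tcp_rot: [180.0, 0.0, -79.7]
wrist_force: [-3.0, 0.9, -0.1]
opening: 0.0283
grasp_force: 1.1
```

```bash
python3 -c "
from h import *
rel('b')"
```

```text
b t 11.45 R 0.0421 head 101.13 yaw -79.74 z 0.068 F [-3.03  0.89 -0.14] Ft(cw) -2.8 T [0.107 0.481 0.019] open 0.0283
```

send_rows(linear=[[0.00016, -0.00366, 0.0003], [0.00016, -0.00366, 0.0003], [0.00016, -0.00366, 0.0003], [0.00016, -0.00366, 0.0003], [0.00016, -0.00366, 0.0003], [0.00016, -0.00366, 0.0003], [0.00016, -0.00366, 0.0003]], twist=[[0, 0, 0.5], [0, 0, 0.5], [0, 0, 0.5], [0, 0, 0.5], [0, 0, 0.5], [0, 0, 0.5], [0, 0, 0.5]], gripper=[33, 33, 33, 33, 33, 33, 33])

```text
time: 12.32
ee_pos: [0.4404, 0.4269, 0.0661]
tcp_rot: [180.0, 0.1, -114.7]
wrist_force: [-2.1, 2.6, -0.3]
opening: 0.0285
grasp_force: 1.3
```

```bash
python3 -c "
from h import *
rel('b')"
```

```text
b t 12.32 R 0.0423 head 66.1 yaw -114.72 z 0.0661 F [-2.11  2.63 -0.29] Ft(cw) -2.99 T [ 0.583  0.291 -0.076] open 0.0285
```

send_rows(linear=[[0, 0.007, 0], [0, 0, -0.02], [0, 0, -0.02]], twist=[[0, 0, 0], [0, 0, 0], [0, 0, 0]], gripper=[33, 33, 33])

```text
time: 12.7
ee_pos: [0.4334, 0.4291, 0.1061]
tcp_rot: [180.0, -0.0, -114.4]
wrist_force: [0.5, 0.5, 0.0]
opening: 0.0279
grasp_force: 0.0
```

```bash
python3 -c "
from h import *
goto('d',-53.2,False,.105)"
```

```text
d target [0.4459 0.2471 0.105 ] lin [ 0.1605 -0.0867  0.0012] | 0.182 twistz -6.12
```

send_rows(linear=[[0.0401, -0.0217, 0], [0.0401, -0.0217, 0], [0.0401, -0.0217, 0], [0.0401, -0.0217, 0]], twist=[[0, 0, 0], [0, 0, 0], [0, 0, 0], [0, 0, 0]], gripper=[33, 33, 33, 33])

```text
time: 13.2
ee_pos: [0.4458, 0.246, 0.1059]
tcp_rot: [-180.0, 0.0, -114.4]
wrist_force: [-0.3, -0.3, -0.3]
opening: 0.0282
grasp_force: 0.0
```

send_rows(linear=[[0, 0, 0], [0, 0, 0], [0, 0, 0], [0, 0, 0], [0, 0, 0], [0, 0, 0], [0, 0, 0]], twist=[[0, 0, -1.02], [0, 0, -1.02], [0, 0, -1.02], [0, 0, -1.02], [0, 0, -1.02], [0, 0, -1.02], [0, 0, 0]], gripper=[33, 33, 33, 33, 33, 33, 33])

```text
time: 14.08
ee_pos: [0.446, 0.2473, 0.1058]
tcp_rot: [-180.0, -0.0, -53.3]
wrist_force: [0.7, 0.3, -0.3]
opening: 0.0282
grasp_force: 0.0
```

```bash
python3 -c "
from h import *
goto('d',-53.2,False,.0685);rel('d')"
```

```text
d target [0.4459 0.2471 0.0685] lin [0.0001 0.0001 0.0373] | 0.037 twistz -0.01
d t 14.07 R 0.0419 head -53.05 yaw -53.34 z 0.1058 F [ 0.71  0.26 -0.3 ] Ft(cw) -0.73 T [-0.042  0.056  0.005] open 0.0282
```

send_rows(linear=[[0, 0, 0.01], [0, 0, 0.01], [0, 0, 0.01], [0, 0, 0.008], [0, 0, 0]], twist=[[0, 0, 0], [0, 0, 0], [0, 0, 0], [0, 0, 0], [0, 0, 0]], gripper=[33, 33, 33, 33, 33])

```text
time: 14.7
ee_pos: [0.4458, 0.2469, 0.0667]
tcp_rot: [179.9, 0.0, -53.4]
wrist_force: [0.1, -0.3, -0.3]
opening: 0.0282
grasp_force: 0.0
```

send_rows(linear=[[-0.00016, 0.00366, 0], [-0.00016, 0.00366, 0], [-0.00016, 0.00366, 0.0001], [-0.00016, 0.00366, 0.0002]], twist=[[0, 0, 0.5], [0, 0, 0.5], [0, 0, 0.5], [0, 0, 0.5]], gripper=[33, 33, 33, 33])

```text
time: 15.2
ee_pos: [0.4335, 0.2408, 0.0677]
tcp_rot: [-179.9, 0.0, -73.6]
wrist_force: [0.9, 1.5, -0.9]
opening: 0.028
grasp_force: 0.8
```

```bash
python3 -c "
from h import *
rel('d')"
```

```text
d t 15.2 R 0.0419 head -72.31 yaw -73.55 z 0.0677 F [ 0.9   1.54 -0.88] Ft(cw) -1.32 T [ 0.303 -0.261  0.048] open 0.028
```

send_rows(linear=[[-0.00016, 0.00366, 0.0003], [-0.00016, 0.00366, 0.0003], [-0.00016, 0.00366, 0.0003], [-0.00016, 0.00366, 0.0003], [-0.00016, 0.00366, 0.0003], [-0.00016, 0.00366, 0.0003], [-0.00016, 0.00366, 0.0003]], twist=[[0, 0, 0.5], [0, 0, 0.5], [0, 0, 0.5], [0, 0, 0.5], [0, 0, 0.5], [0, 0, 0.5], [0, 0, 0.5]], gripper=[33, 33, 33, 33, 33, 33, 33])

```text
time: 16.08
ee_pos: [0.4085, 0.2413, 0.0659]
tcp_rot: [-179.9, 0.1, -108.6]
wrist_force: [2.4, 0.4, -0.1]
opening: 0.0281
grasp_force: 0.7
```

```bash
python3 -c "
from h import *
rel('d')"
```

```text
d t 16.07 R 0.0414 head -107.34 yaw -108.55 z 0.0659 F [ 2.38  0.37 -0.09] Ft(cw) -2.16 T [ 0.157 -0.369  0.028] open 0.0281
```

send_rows(linear=[[0, -0.007, 0], [0, 0, -0.02], [0, 0, -0.02]], twist=[[0, 0, 0], [0, 0, 0], [0, 0, 0]], gripper=[33, 33, 33])

```text
time: 16.45
ee_pos: [0.415, 0.2385, 0.1057]
tcp_rot: [180.0, -0.0, -108.3]
wrist_force: [-0.4, 0.1, 0.3]
opening: 0.0279
grasp_force: 0.0
```

```bash
python3 -c "
from h import *
goto('a',164.5,False,.105)
cv2.imwrite('pics/t3.png',cv2.resize(camera('top')[190:340,130:280,::-1],None,fx=4,fy=4,interpolation=cv2.INTER_CUBIC))"
```

```text
a target [0.3278 0.3469 0.105 ] lin [-0.0757  0.1168  0.0007] | 0.139 twistz 8.72
```

View pics/t3.png

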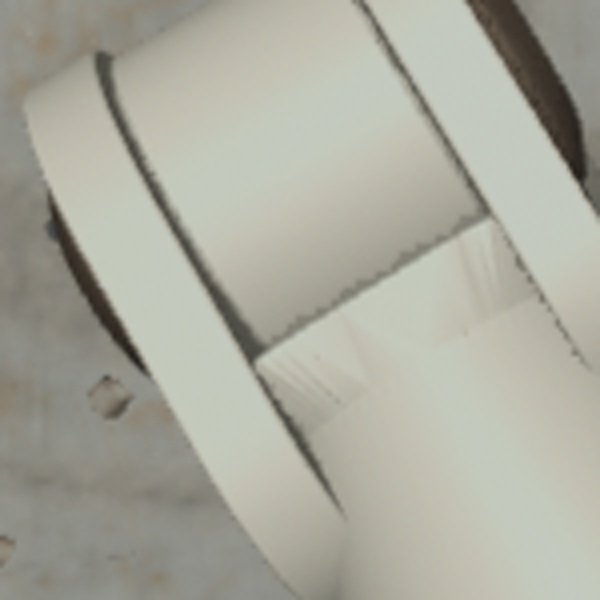

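send_rows(linear=[[-0.0252, 0.039, 0], [-0.0252, 0.039, 0], [-0.0252, 0.039, 0]], twist=[[0, 0, 0], [0, 0, 0], [0, 0, 0]], gripper=[33, 33, 33])

```text
time: 16.88
ee_pos: [0.3269, 0.3483, 0.105]
tcp_rot: [-180.0, 0.0, -108.3]
wrist_force: [0.8, -0.4, 0.8]
opening: 0.0282
grasp_force: 0.0
```

send_rows(linear=[[0, 0, 0], [0, 0, 0], [0, 0, 0], [0, 0, 0], [0, 0, 0]], twist=[[0, 0, 0.97], [0, 0, 0.97], [0, 0, 0.97], [0, 0, 0.97], [0, 0, 0.97]], gripper=[33, 33, 33, 33, 33])

```text
time: 17.5
ee_pos: [0.3278, 0.3474, 0.1049]
tcp_rot: [-180.0, -0.0, -157.1]
wrist_force: [-0.7, -0.8, -0.6]
opening: 0.0278
grasp_force: 0.0
```

send_rows(linear=[[0, 0, 0], [0, 0, 0], [0, 0, 0], [0, 0, 0], [0, 0, 0]], twist=[[0, 0, 0.97], [0, 0, 0.97], [0, 0, 0.97], [0, 0, 0.97], [0, 0, 0]], gripper=[33, 33, 33, 33, 33])

```text
time: 18.12
ee_pos: [0.3277, 0.3473, 0.1049]
tcp_rot: [-180.0, -0.0, 164.5]
wrist_force: [0.1, -0.6, 0.2]
opening: 0.028
grasp_force: 0.0
```

```bash
cat >> h.py <<'E'
def tq(k,n=5,r=.046):
    rel(k);v=[]
    for i in range(n):
        p,_,o=st();w=p[:2]-nut(k);t=np.array([w[1],-w[0]])/np.hypot(*w)
        v.append(o['wrist_force'][:2]@t);camera("top")
    print("mean Ft",np.mean(v).round(2),"sd",np.std(v).round(2),"Nm",(np.mean(v)*r).round(3))
E
python3 -c "
from h import *
goto('a',164.5,False,.066);tq('a')"
```

```text
a target [0.3278 0.3469 0.066 ] lin [-0.0002 -0.0003  0.0389] | 0.039 twistz -0.0
a t 18.12 R 0.0422 head 164.03 yaw 164.45 z 0.1049 F [ 0.07 -0.63  0.24] Ft(cw) -0.59 T [0.069 0.033 0.025] open 0.028
mean Ft -0.13 sd 0.28 Nm -0.006
```

send_rows(linear=[[0, 0, 0.01], [0, 0, 0.01], [0, 0, 0.01], [0, 0, 0.008], [0, 0, 0]], twist=[[0, 0, 0], [0, 0, 0], [0, 0, 0], [0, 0, 0], [0, 0, 0]], gripper=[33, 33, 33, 33, 33])

```text
time: 19.0
ee_pos: [0.327, 0.3471, 0.0664]
tcp_rot: [-179.9, -0.0, 164.3]
wrist_force: [-0.1, -0.3, -0.9]
opening: 0.0282
grasp_force: 0.0
```

send_rows(linear=[[-0.00016, 0.00366, 0], [-0.00016, 0.00366, 0], [-0.00016, 0.00366, 0.0001], [-0.00016, 0.00366, 0.0002], [0, 0, 0]], twist=[[0, 0, 0.5], [0, 0, 0.5], [0, 0, 0.5], [0, 0, 0.5], [0, 0, 0]], gripper=[33, 33, 33, 33, 33])

```text
time: 19.62
ee_pos: [0.3336, 0.3605, 0.0669]
tcp_rot: [-180.0, -0.0, 144.4]
wrist_force: [-0.5, 0.2, 0.7]
opening: 0.0284
grasp_force: 0.6
```

```bash
python3 -c "
from h import *
tq('a',3)"
```

```text
a t 19.62 R 0.0427 head 144.44 yaw 144.36 z 0.0669 F [-0.45  0.23  0.71] Ft(cw) -0.08 T [-0.058  0.252 -0.07 ] open 0.0284
mean Ft -0.99 sd 0.76 Nm -0.046
```

send_rows(linear=[[-5e-05, 0.0022, 0.0002], [-3e-05, 0.00147, 0.0001], [0, 0, 0]], twist=[[0, 0, 0.3], [0, 0, 0.2], [0, 0, 0]], gripper=[33, 33, 33])

```text
time: 20.15
ee_pos: [0.3357, 0.3635, 0.0666]
tcp_rot: [-180.0, -0.0, 139.4]
wrist_force: [-4.3, -0.5, 1.2]
opening: 0.0282
grasp_force: 1.5
```

```bash
python3 -c "
from h import *
tq('a',3)"
```

```text
a t 20.15 R 0.0427 head 139.53 yaw 139.37 z 0.0666 F [-4.25 -0.51  1.24] Ft(cw) -3.15 T [-0.168  0.769 -0.024] open 0.0282
mean Ft -3.34 sd 0.15 Nm -0.154
```

send_rows(linear=[[-2e-05, 0.0011, 0.0001], [-2e-05, 0.0011, 0.0001], [0, 0, 0]], twist=[[0, 0, 0.15], [0, 0, 0.15], [0, 0, 0]], gripper=[33, 33, 33])

```text
time: 20.68
ee_pos: [0.3373, 0.3651, 0.0664]
tcp_rot: [-180.0, -0.0, 136.3]
wrist_force: [-5.5, -2.3, 2.0]
opening: 0.0284
grasp_force: 2.1
```

```bash
python3 -c "
from h import *
tq('a',3)"
```

```text
a t 20.68 R 0.0427 head 136.51 yaw 136.26 z 0.0664 F [-5.47 -2.26  2.01] Ft(cw) -5.41 T [-0.16   1.027 -0.054] open 0.0284
mean Ft -4.64 sd 0.54 Nm -0.213
```

send_rows(linear=[[-2e-05, 0.0011, 0.0001], [0, 0, 0]], twist=[[0, 0, 0.15], [0, 0, 0]], gripper=[33, 33])

```text
time: 21.08
ee_pos: [0.3379, 0.3659, 0.0663]
tcp_rot: [-180.0, -0.0, 134.8]
wrist_force: [-6.1, -1.5, 2.6]
opening: 0.0284
grasp_force: 2.5
```

```bash
python3 -c "
from h import *
tq('a',4)"
```

```text
a t 21.07 R 0.0428 head 135.18 yaw 134.76 z 0.0663 F [-6.11 -1.49  2.63] Ft(cw) -5.36 T [-0.248  1.178 -0.023] open 0.0284
mean Ft -5.12 sd 0.38 Nm -0.235
```

send_rows(linear=[[-2e-05, 0.0011, 0.0001], [0, 0, 0]], twist=[[0, 0, 0.15], [0, 0, 0]], gripper=[33, 33])

```text
time: 21.52
ee_pos: [0.3386, 0.3665, 0.0662]
tcp_rot: [-180.0, -0.0, 133.3]
wrist_force: [-6.7, -1.4, 2.1]
opening: 0.0282
grasp_force: 2.9
```

```bash
python3 -c "
from h import *
tq('a',4)"
```

```text
a t 21.52 R 0.0427 head 133.9 yaw 133.26 z 0.0662 F [-6.73 -1.38  2.14] Ft(cw) -5.81 T [-0.398  1.306 -0.052] open 0.0282
mean Ft -5.85 sd 0.05 Nm -0.269
```

send_rows(linear=[[0, -0.007, 0], [0, 0, -0.02], [0, 0, -0.02]], twist=[[0, 0, 0], [0, 0, 0], [0, 0, 0]], gripper=[33, 33, 33])

```text
time: 22.1
ee_pos: [0.3342, 0.3616, 0.1067]
tcp_rot: [180.0, 0.0, 133.3]
wrist_force: [-0.1, 0.7, 0.4]
opening: 0.0283
grasp_force: 0.0
```

```bash
python3 -c "
from h import *
goto('c',-10,True,.105)"
```

```text
c target [0.5171 0.326  0.105 ] lin [-0.1514  0.1087  0.0019] | 0.186 twistz -3.67
```

send_rows(linear=[[-0.0379, 0.0272, 0], [-0.0379, 0.0272, 0], [-0.0379, 0.0272, 0], [-0.0379, 0.0272, 0], [0, 0, 0], [0, 0, 0], [0, 0, 0], [0, 0, 0]], twist=[[0, 0, 0], [0, 0, 0], [0, 0, 0], [0, 0, 0], [0, 0, -0.92], [0, 0, -0.92], [0, 0, -0.92], [0, 0, -0.92]], gripper=[33, 33, 33, 33, 33, 33, 33, 33])

```text
time: 23.1
ee_pos: [0.5175, 0.326, 0.1063]
tcp_rot: [180.0, 0.1, 170.4]
wrist_force: [-0.0, -0.2, 0.2]
opening: 0.028
grasp_force: 0.0
```

send_rows(linear=[[0, 0, 0], [0, 0, 0.01], [0, 0, 0.01], [0, 0, 0.01], [0, 0, 0.01], [0, 0, 0]], twist=[[0, 0, 0], [0, 0, 0], [0, 0, 0], [0, 0, 0], [0, 0, 0], [0, 0, 0]], gripper=[33, 33, 33, 33, 33, 33])

```text
time: 23.85
ee_pos: [0.5166, 0.3258, 0.065]
tcp_rot: [-179.9, -0.1, 170.1]
wrist_force: [-0.0, -0.3, -0.7]
opening: 0.0283
grasp_force: 0.0
```

```bash
python3 -c "
from h import *
tq('c',3)"
```

```text
c t 23.85 R 0.0415 head -10.32 yaw 170.11 z 0.065 F [-0.05 -0.33 -0.69] Ft(cw) 0.33 T [-0.023 -0.009 -0.035] open 0.0283
mean Ft 0.3 sd 0.07 Nm 0.014
```

send_rows(linear=[[0.00016, -0.00366, 0], [0.00016, -0.00366, 0], [0.00016, -0.00366, 0.0001], [0.00016, -0.00366, 0.0002], [0, 0, 0]], twist=[[0, 0, 0.5], [0, 0, 0.5], [0, 0, 0.5], [0, 0, 0.5], [0, 0, 0]], gripper=[33, 33, 33, 33, 33])

```text
time: 24.62
ee_pos: [0.5123, 0.3126, 0.0664]
tcp_rot: [180.0, 0.0, 150.1]
wrist_force: [1.0, 0.1, 0.8]
opening: 0.0282
grasp_force: 0.0
```

```bash
python3 -c "
from h import *
tq('c',3)"
```

```text
c t 24.62 R 0.0421 head -29.52 yaw 150.15 z 0.0664 F [0.96 0.1  0.82] Ft(cw) -0.56 T [ 0.002  0.037 -0.002] open 0.0282
mean Ft 0.28 sd 0.6 Nm 0.013
```

```bash
python3 -c "
from h import *
rel('c')
cv2.imwrite('pics/s4.png',cv2.resize(camera('side')[130:230,215:320,::-1],None,fx=6,fy=6,interpolation=cv2.INTER_CUBIC))"
```

```text
c t 24.77 R 0.0421 head -29.57 yaw 150.22 z 0.0662 F [ 0.33 -0.09  0.31] Ft(cw) -0.08 T [ 0.058 -0.022  0.012] open 0.028
```

View pics/s4.png

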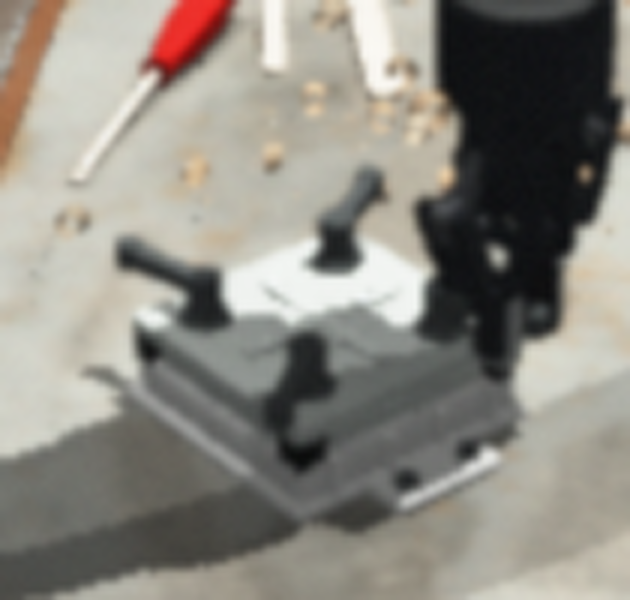

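send_rows(linear=[[2e-05, -0.0011, 0], [2e-05, -0.0011, 0], [0, 0, 0]], twist=[[0, 0, 0.15], [0, 0, 0.15], [0, 0, 0]], gripper=[33, 33, 33])

```text
time: 25.2
ee_pos: [0.511, 0.3106, 0.066]
tcp_rot: [180.0, 0.0, 147.1]
wrist_force: [0.7, 1.5, 0.5]
opening: 0.0284
grasp_force: 0.9
```

```bash
python3 -c "
from h import *
tq('c',3)"
```

```text
c t 25.2 R 0.0419 head -32.72 yaw 147.1 z 0.066 F [0.7  1.48 0.54] Ft(cw) -1.63 T [ 0.38  -0.131 -0.008] open 0.0284
mean Ft -1.95 sd 0.27 Nm -0.09
```

send_rows(linear=[[2e-05, -0.0011, 0.0001], [2e-05, -0.0011, 0.0001], [0, 0, 0]], twist=[[0, 0, 0.15], [0, 0, 0.15], [0, 0, 0]], gripper=[33, 33, 33])

```text
time: 25.72
ee_pos: [0.5097, 0.3087, 0.0657]
tcp_rot: [180.0, 0.0, 144.1]
wrist_force: [-0.3, 1.1, 0.6]
opening: 0.0283
grasp_force: 0.7
```

```bash
python3 -c "
from h import *
tq('c',3)"
```

```text
c t 25.73 R 0.0419 head -35.94 yaw 144.09 z 0.0657 F [-0.26  1.08  0.56] Ft(cw) -0.72 T [ 0.275 -0.061  0.012] open 0.0283
mean Ft -1.06 sd 0.28 Nm -0.049
```

send_rows(linear=[[2e-05, -0.0011, 0.0001], [2e-05, -0.0011, 0.0001], [2e-05, -0.0011, 0.0001], [0, 0, 0]], twist=[[0, 0, 0.15], [0, 0, 0.15], [0, 0, 0.15], [0, 0, 0]], gripper=[33, 33, 33, 33])

```text
time: 26.38
ee_pos: [0.5076, 0.3061, 0.0654]
tcp_rot: [-180.0, 0.0, 139.6]
wrist_force: [0.1, 2.6, 0.8]
opening: 0.0281
grasp_force: 0.8
```

```bash
python3 -c "
from h import *
tq('c',3)"
```

```text
c t 26.38 R 0.0419 head -40.47 yaw 139.59 z 0.0654 F [0.1  2.6  0.85] Ft(cw) -2.05 T [ 0.398 -0.074  0.013] open 0.0281
mean Ft -1.82 sd 0.19 Nm -0.084
```

send_rows(linear=[[2e-05, -0.0011, 0.0001], [2e-05, -0.0011, 0.0001], [2e-05, -0.0011, 0.0001], [0, 0, 0]], twist=[[0, 0, 0.15], [0, 0, 0.15], [0, 0, 0.15], [0, 0, 0]], gripper=[33, 33, 33, 33])

```text
time: 27.02
ee_pos: [0.5055, 0.3041, 0.0653]
tcp_rot: [180.0, -0.0, 135.1]
wrist_force: [0.9, 4.7, 0.9]
opening: 0.0281
grasp_force: 2.1
```

```bash
python3 -c "
from h import *
tq('c',3)"
```

```text
c t 27.02 R 0.0417 head -44.45 yaw 135.06 z 0.0653 F [0.9  4.7  0.87] Ft(cw) -3.99 T [ 0.96  -0.225  0.022] open 0.0281
mean Ft -4.28 sd 0.21 Nm -0.197
```

Climbing now; smaller step.

send_rows(linear=[[2e-05, -0.0011, 0.0001], [0, 0, 0]], twist=[[0, 0, 0.15], [0, 0, 0]], gripper=[33, 33])

```text
time: 27.42
ee_pos: [0.5048, 0.3035, 0.0653]
tcp_rot: [179.9, -0.0, 133.6]
wrist_force: [1.1, 5.2, 1.8]
opening: 0.0281
grasp_force: 2.6
```

```bash
python3 -c "
from h import *
tq('c',3)"
```

```text
c t 27.43 R 0.0416 head -45.69 yaw 133.58 z 0.0653 F [1.13 5.24 1.82] Ft(cw) -4.47 T [ 1.178 -0.386  0.05 ] open 0.0281
mean Ft -4.81 sd 0.28 Nm -0.221
```

send_rows(linear=[[2e-05, -0.0014, 0.0001], [0, 0, 0]], twist=[[0, 0, 0.2], [0, 0, 0]], gripper=[33, 33])

```text
time: 27.82
ee_pos: [0.5039, 0.3028, 0.0652]
tcp_rot: [179.9, -0.0, 131.6]
wrist_force: [1.3, 7.6, 0.1]
opening: 0.0278
grasp_force: 3.0
```

```bash
python3 -c "
from h import *
tq('c',3)"
```

```text
c t 27.82 R 0.0415 head -47.32 yaw 131.58 z 0.0652 F [1.29 7.64 0.05] Ft(cw) -6.13 T [ 1.396 -0.42   0.136] open 0.0278
mean Ft -5.85 sd 0.36 Nm -0.269
```

send_rows(linear=[[0, 0.007, 0], [0, 0, -0.02], [0, 0, -0.02]], twist=[[0, 0, 0], [0, 0, 0], [0, 0, 0]], gripper=[33, 33, 33])

```text
time: 28.35
ee_pos: [0.5086, 0.306, 0.1046]
tcp_rot: [-179.9, 0.0, 131.6]
wrist_force: [0.5, 0.1, 0.3]
opening: 0.0284
grasp_force: 0.0
```

```bash
python3 -c "
from h import *
goto('a',142,False,.105)"
```

```text
a target [0.3352 0.3616 0.105 ] lin [ 0.1566 -0.0929 -0.0002] | 0.182 twistz -1.04
```

send_rows(linear=[[0.0392, -0.0232, 0], [0.0392, -0.0232, 0], [0.0392, -0.0232, 0], [0.0392, -0.0232, 0], [0, 0, 0], [0, 0, 0.013], [0, 0, 0.013], [0, 0, 0.013]], twist=[[0, 0, 0], [0, 0, 0], [0, 0, 0], [0, 0, 0], [0, 0, -1.04], [0, 0, 0], [0, 0, 0], [0, 0, 0]], gripper=[33, 33, 33, 33, 33, 33, 33, 33])

```text
time: 29.35
ee_pos: [0.3355, 0.3617, 0.0642]
tcp_rot: [-179.9, 0.0, 141.8]
wrist_force: [0.4, 0.1, 0.9]
opening: 0.0281
grasp_force: 0.0
```

send_rows(linear=[[-8e-05, 0.00256, 0], [-8e-05, 0.00256, 0], [0, 0, 0]], twist=[[0, 0, 0.35], [0, 0, 0.35], [0, 0, 0]], gripper=[33, 33, 33])

```text
time: 29.72
ee_pos: [0.3389, 0.3657, 0.065]
tcp_rot: [-179.9, 0.0, 134.9]
wrist_force: [-0.7, 0.6, 0.7]
opening: 0.0279
grasp_force: 0.0
```

```bash
python3 -c "
from h import *
tq('a',3)"
```

```text
a t 29.73 R 0.042 head 134.43 yaw 134.94 z 0.065 F [-0.73  0.61  0.7 ] Ft(cw) -0.09 T [-0.065  0.017  0.013] open 0.0279
mean Ft 0.2 sd 0.44 Nm 0.009
```

send_rows(linear=[[-2e-05, 0.0011, 0], [-2e-05, 0.0011, 0], [0, 0, 0]], twist=[[0, 0, 0.15], [0, 0, 0.15], [0, 0, 0]], gripper=[33, 33, 33])

```text
time: 30.25
ee_pos: [0.34, 0.3671, 0.0656]
tcp_rot: [-179.9, 0.0, 132.0]
wrist_force: [-3.0, -4.3, -0.1]
opening: 0.0283
grasp_force: 2.4
```

```bash
python3 -c "
from h import *
tq('a',3)"
```

```text
a t 30.25 R 0.0422 head 132.09 yaw 131.97 z 0.0656 F [-2.95 -4.34 -0.12] Ft(cw) -5.1 T [-0.89   0.447  0.064] open 0.0283
mean Ft -5.13 sd 0.25 Nm -0.236
```

send_rows(linear=[[-2e-05, 0.0014, 0], [0, 0, 0]], twist=[[0, 0, 0.2], [0, 0, 0]], gripper=[33, 33])

```text
time: 30.65
ee_pos: [0.3409, 0.3679, 0.0655]
tcp_rot: [-179.9, 0.0, 130.0]
wrist_force: [-3.1, -5.5, 0.6]
opening: 0.0276
grasp_force: 2.7
```

```bash
python3 -c "
from h import *
tq('a',3)"
```

```text
a t 30.65 R 0.0422 head 130.37 yaw 129.96 z 0.0655 F [-3.1  -5.51  0.63] Ft(cw) -5.93 T [-1.064  0.614  0.083] open 0.0276
mean Ft -5.48 sd 0.35 Nm -0.252
```

send_rows(linear=[[0, -0.007, 0], [0, 0, -0.02], [0, 0, -0.02]], twist=[[0, 0, 0], [0, 0, 0], [0, 0, 0]], gripper=[33, 33, 33])

```text
time: 31.18
ee_pos: [0.3359, 0.3642, 0.1066]
tcp_rot: [179.9, -0.0, 130.0]
wrist_force: [-0.2, 0.6, -0.3]
opening: 0.0283
grasp_force: 0.0
```

```bash
python3 -c "
from h import *
goto('b',75,True,.105)"
```

```text
b target [0.4341 0.4288 0.105 ] lin [-0.0136  0.1168  0.0017] | 0.118 twistz -12.5
```

send_rows(linear=[[-0.0068, 0.0584, 0], [-0.0068, 0.0584, 0], [0, 0, 0], [0, 0, 0], [0, 0, 0], [0, 0, 0], [0, 0, 0], [0, 0, 0]], twist=[[0, 0, 0], [0, 0, 0], [0, 0, -1], [0, 0, -1], [0, 0, -1], [0, 0, -1], [0, 0, -1], [0, 0, -1]], gripper=[33, 33, 33, 33, 33, 33, 33, 33])

```text
time: 32.17
ee_pos: [0.4342, 0.429, 0.1062]
tcp_rot: [179.9, 0.1, -169.7]
wrist_force: [0.4, 1.1, -0.2]
opening: 0.0278
grasp_force: 0.0
```

send_rows(linear=[[0, 0, 0], [0, 0, 0], [0, 0, 0], [0, 0, 0], [0, 0, 0], [0, 0, 0], [0, 0, 0], [0, 0, 0]], twist=[[0, 0, -1], [0, 0, -1], [0, 0, -1], [0, 0, -1], [0, 0, -1], [0, 0, -1], [0, 0, -0.5], [0, 0, 0]], gripper=[33, 33, 33, 33, 33, 33, 33, 33])

```text
time: 33.17
ee_pos: [0.4342, 0.429, 0.1062]
tcp_rot: [-180.0, 0.1, -105.0]
wrist_force: [-0.1, -0.5, 0.6]
opening: 0.0285
grasp_force: 0.0
```

```bash
python3 -c "
from h import *
rel('b');goto('b',75,True,.066)"
```

```text
b t 33.17 R 0.0422 head 74.9 yaw -105.02 z 0.1062 F [-0.09 -0.52  0.58] Ft(cw) 0.05 T [ 0.005 -0.017 -0.025] open 0.0285
b target [0.4341 0.4288 0.066 ] lin [0.0002 0.0001 0.0402] | 0.04 twistz -0.0
```

send_rows(linear=[[0, 0, 0.013], [0, 0, 0.013], [0, 0, 0.013], [0.00016, -0.00366, 0.0002], [0.00016, -0.00366, 0.0002], [0.00016, -0.00366, 0.0002], [0.00016, -0.00366, 0.0002], [0.00016, -0.00366, 0]], twist=[[0, 0, 0], [0, 0, 0], [0, 0, 0], [0, 0, 0.5], [0, 0, 0.5], [0, 0, 0.5], [0, 0, 0.5], [0, 0, 0.5]], gripper=[33, 33, 33, 33, 33, 33, 33, 33])

```text
time: 34.17
ee_pos: [0.4498, 0.4202, 0.0647]
tcp_rot: [179.9, -0.1, -130.1]
wrist_force: [-1.7, 1.0, -1.2]
opening: 0.0279
grasp_force: 1.0
```

send_rows(linear=[[2e-05, -0.0011, 0], [2e-05, -0.0011, 0], [0, 0, 0]], twist=[[0, 0, 0.15], [0, 0, 0.15], [0, 0, 0]], gripper=[33, 33, 33])

```text
time: 34.55
ee_pos: [0.4518, 0.4188, 0.0659]
tcp_rot: [180.0, -0.0, -133.0]
wrist_force: [-1.2, 1.1, -0.6]
opening: 0.0281
grasp_force: 0.7
```

```bash
python3 -c "
from h import *
tq('b',3)"
```

```text
b t 34.55 R 0.0419 head 46.91 yaw -132.95 z 0.0659 F [-1.17  1.08 -0.58] Ft(cw) -1.59 T [0.13  0.254 0.016] open 0.0281
mean Ft -1.35 sd 0.38 Nm -0.062
```

send_rows(linear=[[2e-05, -0.0011, 0.0001], [2e-05, -0.0011, 0.0001], [2e-05, -0.0011, 0.0001], [0, 0, 0]], twist=[[0, 0, 0.15], [0, 0, 0.15], [0, 0, 0.15], [0, 0, 0]], gripper=[33, 33, 33, 33])

```text
time: 35.2
ee_pos: [0.4542, 0.4166, 0.0658]
tcp_rot: [180.0, 0.0, -137.5]
wrist_force: [-2.6, 1.6, 0.6]
opening: 0.028
grasp_force: 1.5
```

```bash
python3 -c "
from h import *
tq('b',3)"
```

```text
b t 35.2 R 0.042 head 42.39 yaw -137.51 z 0.0658 F [-2.61  1.65  0.55] Ft(cw) -2.98 T [0.351 0.48  0.002] open 0.028
mean Ft -3.09 sd 0.09 Nm -0.142
```

send_rows(linear=[[2e-05, -0.0011, 0.0001], [2e-05, -0.0011, 0.0001], [0, 0, 0]], twist=[[0, 0, 0.15], [0, 0, 0.15], [0, 0, 0]], gripper=[33, 33, 33])

```text
time: 35.72
ee_pos: [0.4555, 0.415, 0.0657]
tcp_rot: [180.0, 0.0, -140.5]
wrist_force: [-4.2, 1.7, 1.5]
opening: 0.0284
grasp_force: 2.5
```

```bash
python3 -c "
from h import *
tq('b',3)"
```

```text
b t 35.73 R 0.042 head 39.67 yaw -140.55 z 0.0657 F [-4.23  1.71  1.51] Ft(cw) -4.02 T [0.584 0.89  0.092] open 0.0284
mean Ft -4.53 sd 0.4 Nm -0.208
```

send_rows(linear=[[2e-05, -0.0011, 0.0001], [2e-05, -0.0011, 0.0001], [0, 0, 0]], twist=[[0, 0, 0.15], [0, 0, 0.15], [0, 0, 0]], gripper=[33, 33, 33])

```text
time: 36.25
ee_pos: [0.4566, 0.4136, 0.0657]
tcp_rot: [179.9, 0.0, -143.5]
wrist_force: [-6.7, 3.4, 1.9]
opening: 0.0285
grasp_force: 3.4
```

```bash
python3 -c "
from h import *
tq('b',3)"
```

```text
b t 36.25 R 0.0419 head 37.22 yaw -143.53 z 0.0657 F [-6.72  3.37  1.87] Ft(cw) -6.74 T [0.765 1.299 0.107] open 0.0285
mean Ft -7.36 sd 0.46 Nm -0.339
```

send_rows(linear=[[0, 0.007, 0], [0, 0, -0.02], [0, 0, -0.02]], twist=[[0, 0, 0], [0, 0, 0], [0, 0, 0]], gripper=[33, 33, 33])

```text
time: 36.78
ee_pos: [0.4532, 0.4187, 0.1071]
tcp_rot: [-180.0, 0.0, -143.5]
wrist_force: [0.3, 0.5, -0.0]
opening: 0.0285
grasp_force: 0.0
```

```bash
python3 -c "
from h import *
goto('d',-99,False,.105)"
```

```text
d target [0.4142 0.2393 0.105 ] lin [ 0.1381 -0.121   0.0021] | 0.184 twistz -4.45
```

send_rows(linear=[[0.0345, -0.0302, 0], [0.0345, -0.0302, 0], [0.0345, -0.0302, 0], [0.0345, -0.0302, 0], [0, 0, 0], [0, 0, 0], [0, 0, 0], [0, 0, 0]], twist=[[0, 0, 0], [0, 0, 0], [0, 0, 0], [0, 0, 0], [0, 0, -1], [0, 0, -1], [0, 0, -1], [0, 0, -1]], gripper=[33, 33, 33, 33, 33, 33, 33, 33])

```text
time: 37.78
ee_pos: [0.4145, 0.2394, 0.1071]
tcp_rot: [-179.9, 0.0, -103.2]
wrist_force: [-0.2, -0.5, 0.5]
opening: 0.0284
grasp_force: 0.0
```

send_rows(linear=[[0, 0, 0], [0, 0, 0]], twist=[[0, 0, -0.45], [0, 0, 0]], gripper=[33, 33])

```text
time: 38.02
ee_pos: [0.4144, 0.2395, 0.1067]
tcp_rot: [-179.9, 0.0, -99.0]
wrist_force: [0.6, -0.1, -0.5]
opening: 0.028
grasp_force: 0.0
```

```bash
python3 -c "
from h import *
rel('d')"
```

```text
d t 38.02 R 0.0418 head -98.77 yaw -99.04 z 0.1067 F [ 0.55 -0.07 -0.52] Ft(cw) -0.56 T [-0.003 -0.015  0.034] open 0.028
```

send_rows(linear=[[0, 0, 0.013], [0, 0, 0.013], [0, 0, 0.013], [-0.00016, 0.00366, 0.0002], [-0.00016, 0.00366, 0.0002], [-0.00016, 0.00366, 0.0002], [-0.00016, 0.00366, 0.0002], [-0.00016, 0.00366, 0]], twist=[[0, 0, 0], [0, 0, 0], [0, 0, 0], [0, 0, 0.5], [0, 0, 0.5], [0, 0, 0.5], [0, 0, 0.5], [0, 0, 0.5]], gripper=[33, 33, 33, 33, 33, 33, 33, 33])

```text
time: 39.02
ee_pos: [0.3968, 0.246, 0.0646]
tcp_rot: [-180.0, -0.0, -124.2]
wrist_force: [2.0, -1.1, -0.6]
opening: 0.0282
grasp_force: 0.8
```

send_rows(linear=[[-2e-05, 0.0011, 0], [-2e-05, 0.0011, 0], [0, 0, 0]], twist=[[0, 0, 0.15], [0, 0, 0.15], [0, 0, 0]], gripper=[33, 33, 33])

```text
time: 39.4
ee_pos: [0.3951, 0.2473, 0.0653]
tcp_rot: [180.0, -0.0, -127.0]
wrist_force: [1.4, -1.0, -1.3]
opening: 0.0282
grasp_force: 0.6
```

```bash
python3 -c "
from h import *
tq('d',3)"
```

```text
d t 39.4 R 0.0422 head -127.55 yaw -126.96 z 0.0653 F [ 1.42 -1.04 -1.27] Ft(cw) -1.76 T [-0.19  -0.14  -0.023] open 0.0282
mean Ft -1.22 sd 0.43 Nm -0.056
```

send_rows(linear=[[-2e-05, 0.0011, 0.0001], [-2e-05, 0.0011, 0.0001], [-2e-05, 0.0011, 0.0001], [0, 0, 0]], twist=[[0, 0, 0.15], [0, 0, 0.15], [0, 0, 0.15], [0, 0, 0]], gripper=[33, 33, 33, 33])

```text
time: 40.05
ee_pos: [0.3925, 0.2496, 0.0653]
tcp_rot: [180.0, -0.0, -131.5]
wrist_force: [1.2, -0.6, -1.3]
opening: 0.0285
grasp_force: 0.7
```

```bash
python3 -c "
from h import *
tq('d',3)"
```

```text
d t 40.05 R 0.0421 head -132.19 yaw -131.5 z 0.0653 F [ 1.21 -0.64 -1.28] Ft(cw) -1.33 T [-0.26  -0.144  0.015] open 0.0285
mean Ft -1.43 sd 0.2 Nm -0.066
```

send_rows(linear=[[-2e-05, 0.0011, 0.0001], [-2e-05, 0.0011, 0.0001], [-2e-05, 0.0011, 0.0001], [0, 0, 0]], twist=[[0, 0, 0.15], [0, 0, 0.15], [0, 0, 0.15], [0, 0, 0]], gripper=[33, 33, 33, 33])

```text
time: 40.7
ee_pos: [0.3904, 0.2518, 0.0651]
tcp_rot: [-180.0, 0.0, -136.0]
wrist_force: [2.4, -4.3, 1.1]
opening: 0.0283
grasp_force: 2.0
```

```bash
python3 -c "
from h import *
tq('d',3)"
```

```text
d t 40.7 R 0.042 head -136.41 yaw -136.01 z 0.0651 F [ 2.36 -4.3   1.11] Ft(cw) -4.74 T [-0.648 -0.489 -0.028] open 0.0283
mean Ft -4.4 sd 0.34 Nm -0.202
```

send_rows(linear=[[-2e-05, 0.0011, 0.0001], [-1e-05, 0.0007, 0], [0, 0, 0]], twist=[[0, 0, 0.15], [0, 0, 0.1], [0, 0, 0]], gripper=[33, 33, 33])

```text
time: 41.22
ee_pos: [0.3893, 0.2531, 0.065]
tcp_rot: [-180.0, 0.0, -138.5]
wrist_force: [3.6, -4.7, 1.1]
opening: 0.0282
grasp_force: 2.9
```

```bash
python3 -c "
from h import *
tq('d',3)"
```

```text
d t 41.23 R 0.0419 head -138.65 yaw -138.55 z 0.065 F [ 3.62 -4.73  1.1 ] Ft(cw) -5.94 T [-0.934 -0.72  -0.022] open 0.0282
mean Ft -5.38 sd 0.61 Nm -0.247
```

send_rows(linear=[[0, -0.007, 0], [0, 0, -0.02], [0, 0, -0.02]], twist=[[0, 0, 0], [0, 0, 0], [0, 0, 0]], gripper=[33, 33, 33])

```text
time: 41.75
ee_pos: [0.3934, 0.2479, 0.1051]
tcp_rot: [179.9, -0.0, -138.5]
wrist_force: [0.2, -0.2, -0.6]
opening: 0.0282
grasp_force: 0.0
```

```bash
python3 -c "
from h import *
goto('a',139,False,.105)"
```

```text
a target [0.3366 0.3633 0.105 ] lin [-0.0339  0.124   0.0002] | 0.129 twistz 8.25
```

send_rows(linear=[[-0.0113, 0.0413, 0], [-0.0113, 0.0413, 0], [-0.0113, 0.0413, 0], [0, 0, 0], [0, 0, 0], [0, 0, 0], [0, 0, 0], [0, 0, 0]], twist=[[0, 0, 0], [0, 0, 0], [0, 0, 0], [0, 0, 1], [0, 0, 1], [0, 0, 1], [0, 0, 1], [0, 0, 1]], gripper=[33, 33, 33, 33, 33, 33, 33, 33])

```text
time: 42.75
ee_pos: [0.3367, 0.3632, 0.1047]
tcp_rot: [180.0, -0.1, 171.2]
wrist_force: [0.1, 0.1, -0.3]
opening: 0.0281
grasp_force: 0.0
```

send_rows(linear=[[0, 0, 0], [0, 0, 0], [0, 0, 0], [0, 0, 0], [0, 0, 0], [0, 0, 0.013], [0, 0, 0.013], [0, 0, 0.013]], twist=[[0, 0, 1], [0, 0, 1], [0, 0, 1], [0, 0, 0.25], [0, 0, 0], [0, 0, 0], [0, 0, 0], [0, 0, 0]], gripper=[33, 33, 33, 33, 33, 33, 33, 33])

```text
time: 43.75
ee_pos: [0.3366, 0.3629, 0.0644]
tcp_rot: [-179.9, -0.0, 139.0]
wrist_force: [0.4, 0.2, -0.3]
opening: 0.0285
grasp_force: 0.0
```

send_rows(linear=[[-8e-05, 0.00256, 0], [-8e-05, 0.00256, 0], [-2e-05, 0.0011, 0], [0, 0, 0]], twist=[[0, 0, 0.35], [0, 0, 0.35], [0, 0, 0.15], [0, 0, 0]], gripper=[33, 33, 33, 33])

```text
time: 44.25
ee_pos: [0.3411, 0.3673, 0.0653]
tcp_rot: [-179.9, 0.0, 130.6]
wrist_force: [-1.2, 0.0, -1.1]
opening: 0.0283
grasp_force: 0.5
```

```bash
python3 -c "
from h import *
tq('a',3)"
```

```text
a t 44.25 R 0.0417 head 130.73 yaw 130.56 z 0.0653 F [-1.2   0.02 -1.11] Ft(cw) -0.9 T [-0.159  0.167 -0.037] open 0.0283
mean Ft -1.48 sd 0.62 Nm -0.068
```

send_rows(linear=[[-2e-05, 0.0014, 0], [0, 0, 0]], twist=[[0, 0, 0.2], [0, 0, 0]], gripper=[33, 33])

```text
time: 44.65
ee_pos: [0.3418, 0.3676, 0.0655]
tcp_rot: [-179.9, 0.0, 128.5]
wrist_force: [-4.0, -6.0, 0.6]
opening: 0.0283
grasp_force: 3.0
```

```bash
python3 -c "
from h import *
tq('a',3)"
```

```text
a t 44.65 R 0.0415 head 129.74 yaw 128.46 z 0.0655 F [-4.02 -6.03  0.58] Ft(cw) -6.95 T [-0.983  0.737  0.025] open 0.0283
mean Ft -6.08 sd 0.64 Nm -0.28
```

a is firm at 0.28; now c.

send_rows(linear=[[0, -0.007, 0], [0, 0, -0.02], [0, 0, -0.02]], twist=[[0, 0, 0], [0, 0, 0], [0, 0, 0]], gripper=[33, 33, 33])

```text
time: 45.18
ee_pos: [0.3369, 0.3641, 0.1066]
tcp_rot: [180.0, -0.0, 128.5]
wrist_force: [0.1, 0.6, 0.9]
opening: 0.0285
grasp_force: 0.0
```

```bash
python3 -c "
from h import *
goto('c',-38.5,True,.105)"
```

```text
c target [0.5086 0.3071 0.105 ] lin [-0.1515  0.0989  0.0017] | 0.181 twistz -1.3
```

send_rows(linear=[[-0.0379, 0.0247, 0], [-0.0379, 0.0247, 0], [-0.0379, 0.0247, 0], [-0.0379, 0.0247, 0], [0, 0, 0], [0, 0, 0], [0, 0, 0.02], [0, 0, 0.02]], twist=[[0, 0, 0], [0, 0, 0], [0, 0, 0], [0, 0, 0], [0, 0, -0.65], [0, 0, -0.65], [0, 0, 0], [0, 0, 0]], gripper=[33, 33, 33, 33, 33, 33, 33, 33])

```text
time: 46.18
ee_pos: [0.509, 0.3072, 0.0659]
tcp_rot: [179.9, 0.0, 141.5]
wrist_force: [-0.4, -0.3, -0.1]
opening: 0.0281
grasp_force: 0.0
```

send_rows(linear=[[0, 0, 0], [8e-05, -0.00256, 0], [8e-05, -0.00256, 0], [2e-05, -0.0011, 0], [0, 0, 0]], twist=[[0, 0, 0], [0, 0, 0.35], [0, 0, 0.35], [0, 0, 0.15], [0, 0, 0]], gripper=[33, 33, 33, 33, 33])

```text
time: 46.8
ee_pos: [0.5047, 0.3026, 0.0666]
tcp_rot: [179.9, 0.0, 133.1]
wrist_force: [0.6, 0.5, 0.2]
opening: 0.0285
grasp_force: 0.0
```

```bash
python3 -c "
from h import *
tq('c',3)"
```

```text
c t 46.8 R 0.0422 head -46.64 yaw 133.05 z 0.0666 F [0.6  0.54 0.19] Ft(cw) -0.81 T [ 0.026 -0.002  0.02 ] open 0.0285
mean Ft -0.09 sd 0.52 Nm -0.004
```

send_rows(linear=[[2e-05, -0.0011, 0], [2e-05, -0.0011, 0], [0, 0, 0]], twist=[[0, 0, 0.15], [0, 0, 0.15], [0, 0, 0]], gripper=[33, 33, 33])

```text
time: 47.32
ee_pos: [0.5035, 0.3022, 0.0662]
tcp_rot: [179.8, -0.0, 130.0]
wrist_force: [3.3, 6.5, -2.7]
opening: 0.0284
grasp_force: 3.5
```

```bash
python3 -c "
from h import *
tq('c',3)"
```

```text
c t 47.33 R 0.0417 head -48.27 yaw 129.99 z 0.0662 F [ 3.28  6.49 -2.71] Ft(cw) -6.77 T [ 1.332 -0.752  0.041] open 0.0284
mean Ft -6.79 sd 0.05 Nm -0.312
```

send_rows(linear=[[0, 0.007, 0], [0, 0, -0.02], [0, 0, -0.02]], twist=[[0, 0, 0], [0, 0, 0], [0, 0, 0]], gripper=[33, 33, 33])

```text
time: 47.85
ee_pos: [0.5081, 0.3053, 0.1059]
tcp_rot: [-179.9, 0.0, 130.0]
wrist_force: [-0.6, -0.2, 0.1]
opening: 0.0284
grasp_force: 0.0
```

```bash
python3 -c "
from h import *
goto('b',46,True,.105)"
```

```text
b target [0.4524 0.4184 0.105 ] lin [0.1224 0.03   0.0009] | 0.126 twistz -9.6
```

send_rows(linear=[[0.0408, 0.01, 0], [0.0408, 0.01, 0], [0.0408, 0.01, 0], [0, 0, 0], [0, 0, 0], [0, 0, 0], [0, 0, 0], [0, 0, 0]], twist=[[0, 0, 0], [0, 0, 0], [0, 0, 0], [0, 0, -0.96], [0, 0, -0.96], [0, 0, -0.96], [0, 0, -0.96], [0, 0, -0.96]], gripper=[33, 33, 33, 33, 33, 33, 33, 33])

```text
time: 48.85
ee_pos: [0.4525, 0.4185, 0.1056]
tcp_rot: [-180.0, -0.0, 178.3]
wrist_force: [-0.1, -0.3, 0.5]
opening: 0.0281
grasp_force: 0.0
```

send_rows(linear=[[0, 0, 0], [0, 0, 0], [0, 0, 0], [0, 0, 0], [0, 0, 0], [0, 0, 0], [0, 0, 0.02], [0, 0, 0.02]], twist=[[0, 0, -0.96], [0, 0, -0.96], [0, 0, -0.96], [0, 0, -0.96], [0, 0, -0.96], [0, 0, 0], [0, 0, 0], [0, 0, 0]], gripper=[33, 33, 33, 33, 33, 33, 33, 33])

```text
time: 49.85
ee_pos: [0.4525, 0.4186, 0.0652]
tcp_rot: [-180.0, 0.0, -134.2]
wrist_force: [-0.4, -0.2, 0.0]
opening: 0.0285
grasp_force: 0.0
```

send_rows(linear=[[0, 0, 0], [8e-05, -0.00256, 0], [8e-05, -0.00256, 0], [2e-05, -0.0011, 0], [0, 0, 0]], twist=[[0, 0, 0], [0, 0, 0.35], [0, 0, 0.35], [0, 0, 0.15], [0, 0, 0]], gripper=[33, 33, 33, 33, 33])

```text
time: 50.48
ee_pos: [0.4566, 0.414, 0.0663]
tcp_rot: [180.0, 0.0, -142.5]
wrist_force: [-0.2, 0.5, 0.2]
opening: 0.0284
grasp_force: 0.2
```

```bash
python3 -c "
from h import *
tq('b',3)"
```

```text
b t 50.48 R 0.0422 head 37.68 yaw -142.47 z 0.0663 F [-0.18  0.54  0.17] Ft(cw) -0.53 T [ 0.054  0.054 -0.008] open 0.0284
mean Ft -0.14 sd 0.45 Nm -0.006
```

send_rows(linear=[[2e-05, -0.0014, 0], [0, 0, 0]], twist=[[0, 0, 0.2], [0, 0, 0]], gripper=[33, 33])

```text
time: 50.88
ee_pos: [0.4565, 0.4135, 0.066]
tcp_rot: [179.9, -0.0, -144.5]
wrist_force: [-5.2, 3.6, 1.0]
opening: 0.0283
grasp_force: 3.1
```

```bash
python3 -c "
from h import *
tq('b',3)"
```

```text
b t 50.88 R 0.0418 head 37.15 yaw -144.5 z 0.066 F [-5.23  3.61  1.  ] Ft(cw) -6.04 T [0.826 1.018 0.05 ] open 0.0283
mean Ft -6.5 sd 0.42 Nm -0.299
```

send_rows(linear=[[0, 0.007, 0], [0, 0, -0.02], [0, 0, -0.02]], twist=[[0, 0, 0], [0, 0, 0], [0, 0, 0]], gripper=[33, 33, 33])

```text
time: 51.4
ee_pos: [0.4534, 0.4185, 0.1076]
tcp_rot: [-180.0, 0.0, -144.5]
wrist_force: [-0.2, 0.2, -0.0]
opening: 0.0283
grasp_force: 0.0
```

```bash
python3 -c "
from h import *
goto('d',-130,False,.105)"
```

```text
d target [0.3938 0.2486 0.105 ] lin [ 0.1472 -0.1036  0.0025] | 0.18 twistz -1.45
```

send_rows(linear=[[0.0368, -0.0259, 0], [0.0368, -0.0259, 0], [0.0368, -0.0259, 0], [0.0368, -0.0259, 0], [0, 0, 0], [0, 0, 0], [0, 0, 0.02], [0, 0, 0.021]], twist=[[0, 0, 0], [0, 0, 0], [0, 0, 0], [0, 0, 0], [0, 0, -0.72], [0, 0, -0.73], [0, 0, 0], [0, 0, 0]], gripper=[33, 33, 33, 33, 33, 33, 33, 33])

```text
time: 52.4
ee_pos: [0.3945, 0.2488, 0.0663]
tcp_rot: [-179.9, 0.1, -130.0]
wrist_force: [-0.1, 0.1, -0.6]
opening: 0.0281
grasp_force: 0.0
```

send_rows(linear=[[0, 0, 0], [-8e-05, 0.00256, 0], [-8e-05, 0.00256, 0], [-2e-05, 0.0011, 0], [0, 0, 0]], twist=[[0, 0, 0], [0, 0, 0.35], [0, 0, 0.35], [0, 0, 0.15], [0, 0, 0]], gripper=[33, 33, 33, 33, 33])

```text
time: 53.02
ee_pos: [0.3898, 0.2532, 0.066]
tcp_rot: [-180.0, 0.1, -138.4]
wrist_force: [1.1, -0.4, 1.4]
opening: 0.0282
grasp_force: 0.6
```

```bash
python3 -c "
from h import *
tq('d',3)"
```

```text
d t 53.02 R 0.0415 head -138.27 yaw -138.45 z 0.066 F [ 1.08 -0.43  1.37] Ft(cw) -1.04 T [-0.154 -0.185 -0.033] open 0.0282
mean Ft -1.3 sd 0.19 Nm -0.06
```

send_rows(linear=[[-2e-05, 0.0014, 0], [0, 0, 0]], twist=[[0, 0, 0.2], [0, 0, 0]], gripper=[33, 33])

```text
time: 53.42
ee_pos: [0.3891, 0.2537, 0.0653]
tcp_rot: [-179.9, 0.1, -140.5]
wrist_force: [4.5, -3.5, 1.8]
opening: 0.0282
grasp_force: 2.6
```

```bash
python3 -c "
from h import *
tq('d',3)"
```

```text
d t 53.42 R 0.0416 head -139.5 yaw -140.5 z 0.0653 F [ 4.49 -3.48  1.75] Ft(cw) -5.56 T [-0.602 -0.916  0.077] open 0.0282
mean Ft -5.32 sd 0.2 Nm -0.245
```

send_rows(linear=[[-1e-05, 0.0009, 0], [0, 0, 0]], twist=[[0, 0, 0.12], [0, 0, 0]], gripper=[33, 33])

```text
time: 53.82
ee_pos: [0.3888, 0.2543, 0.0653]
tcp_rot: [-179.9, 0.1, -141.7]
wrist_force: [6.0, -3.7, 0.6]
opening: 0.0281
grasp_force: 3.3
```

```bash
python3 -c "
from h import *
tq('d',3)"
```

```text
d t 53.83 R 0.0415 head -140.43 yaw -141.7 z 0.0653 F [ 6.02 -3.75  0.55] Ft(cw) -6.72 T [-0.773 -1.116  0.044] open 0.0281
mean Ft -6.68 sd 0.6 Nm -0.307
```

send_rows(linear=[[0, -0.007, 0], [0, 0, -0.02], [0, 0, -0.03], [0, 0, -0.04], [0, 0, -0.04], [0, 0, 0], [0, 0, 0], [0, 0, 0]], twist=[[0, 0, 0], [0, 0, 0], [0, 0, 0], [0, 0, 0], [0, 0, 0], [0, 0, 0], [0, 0, 0], [0, 0, 0]], gripper=[33, 33, 33, 33, 33, 33, 33, 33])

```text
time: 54.98
ee_pos: [0.3917, 0.2489, 0.1936]
tcp_rot: [180.0, -0.1, -141.7]
wrist_force: [-0.4, -0.2, -0.0]
opening: 0.0281
grasp_force: 0.0
```

```bash
python3 -c "
from h import *
cv2.imwrite('pics/s5.png',cv2.resize(camera('side')[130:230,215:320,::-1],None,fx=6,fy=6,interpolation=cv2.INTER_CUBIC))"
```

```text
(no output)
```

View pics/s5.png

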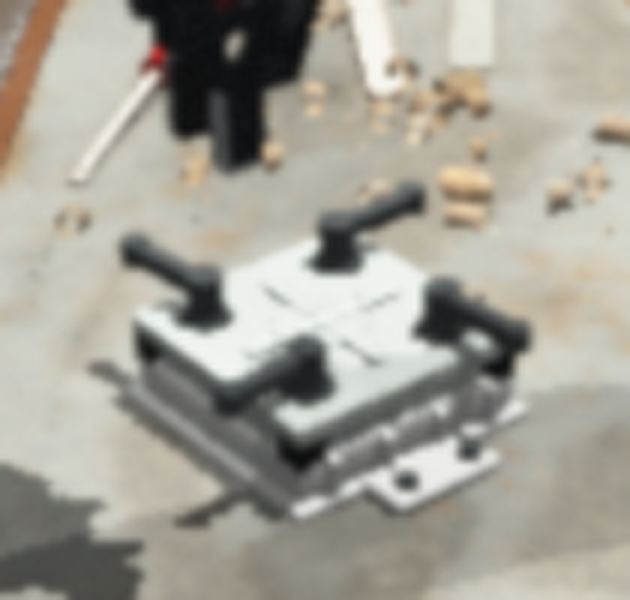

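The picture shows the cover level, with all four levers turned alike: hubs at about (205,285), (338,240), (437,305) and (310,360). The gripper is clear of them.

```bash
python3 -c "
from workcell import ticket
print(ticket.job_done())"
```

```text
the job is handed in; nothing more can be done
None
```

I closed the cover in two diagonal rounds and handed the job in at about 55 s. All four nuts last read firm, at about 0.28 to 0.31 Nm, the cover looked level in the last picture, and the hand-in returned no verdict.

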